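Set the water pressure reducer with a flat screwdriver

ROBOT

A 6-joint arm with a two-finger parallel gripper is mounted at the origin on the work surface. World frame = base frame: x ahead of the robot, y to its left, z up, the work surface at z = 0. Lengths are in m, angles in rad, forces in N, time in s.
With the tool pointing down it reaches from about 0.35 to 0.775 m from the base axis. Payload 7.3 kg.
Tool frame: the origin (TCP) lies between the finger pads; the fingertips stand 17 mm ahead of it and the grasp point (between the pads) lies 2 mm behind it; z points along the fingers, y is the line along which they close (so a half turn about z gives the same grasp; the last joint's range is limited). The gripper opens to 92 mm and grips with 3 to 60 N. Pads are 19 mm wide; open, the fingers measure 130 mm over their backs; the gripper's body (75 mm by 190 mm) begins 47 mm behind the grasp point.
Start: joints at [1.133, 0.342, 1.524, -0, 1.275, -0.146], TCP at [0.151, 0.503, 0.244] pointing down, gripper open.
Joint ranges: [-2.53, 2.53], [-0.77, 2.02], [0.04, 2.7], [-1, 4.14], [0.28, 2.66], [-3.11, 3.11]. Speed limits (rad/s): [2.57, 2.57, 3.14, 3.14, 3.14, 3.14].

INTERFACE

Orientations are given as [roll, pitch, yaw] about the fixed x, y, z axes, in that order (R = Rz(yaw) Ry(pitch) Rx(roll)).
In Python, from cell import robot, optics gives the robot as it stands.
- The arm moves only by the tool play_rows, never from a script. Its argument "rows" is a list of rows, each a list of 7 numbers: the shift along the tool's x, y, z in cm, then the turn, a rotation vector about the tool's x, y, z in rad, then the opening, from 0 (shut) to 1 (fully open). In form: [[tx, ty, tz, wx, wy, wz, grip], ...]. A call has 1 to 20 rows; each row is the pose to reach, as a shift and turn from the pose commanded when the call began, along the tool's axes at that moment; what a row does not reach only later rows make up. A row lasts 1/10 s, in which the tool goes at most 50 mm and 8.59 degrees, less where a joint would pass 70% of its speed; a pose out of reach is approached as far as the arm can. A call with a gripper value outside its range is refused whole. The fingers move at their own pace and stop on an object; "squeeze" is the grip in N (left out, the last holds). Time passes only in rows, so rows that repeat a pose let the fingers close. It gives the time, the measured TCP pose, the force, the opening and the grip force at its end, in the units of the state.
- robot.observe(): the state, without advancing time (a new reading comes with each control period).
- optics.read_camera(name): name is "scene" or "top" or "wrist"; returns (picture, depth): 384x512x3 uint8, red, green, blue; 384x512 float32, m along the optical axis (not along the pixel's ray), 0 where there is no reading.
- optics.camera_model(name): a dict with "fx", "fy", "cx", "cy" (pixels), "origin" and "rotation" of the camera in the world; the wrist camera has in their place "tool_from_camera" (4x4, takes a point from camera to tool coordinates, whose origin is the TCP and whose axes are the flange's). Camera axes: x right, y up, looking along -z (the intrinsics and any distortion apply to the point x, -y, -z); pixel columns grow to the right and rows downward; lengths in m; the calibration is good to about 2 mm. A picture is of the moment at which its call begins: read the wrist's pose just before it. camera_model takes no time and is no camera call.
- robot.hand_in(): hands the job in; it is judged then, once.
The state is a dict: "time": time; "qpos": joint angles; "qvel": joint speeds; "joint_efforts": joint torques, N m; "tool_pos": TCP position; "tool_rot": TCP orientation; "contact_force": force on the tool from outside, world axes, zero at the start; "torque": the same for the moment, N m; "opening": finger opening in m; "grip_force": force on a finger pad.
Only numpy, scipy, OpenCV 4.12 (cv2) and the standard library are available. Lean on these libraries where they do the work, as an engineer would, in place of code of your own. Each camera call takes 0.05 s, during which the arm holds its last target. There are 200 camera calls.

TASK

The villa's water pressure is too low: take the orange flat screwdriver from its block, seat its blade in the slotted screw down inside the pressure reducer's black bonnet, and turn it clockwise until the gauge needle stands in the green band, not past it. Feel for the slot and press only lightly so that it is not chewed up, keeping the blade in it while you turn. Then stand the screwdriver back in its block, and leave the blue driver, the dust cap, the tape reel and the grey vase as they are.

Things in the scene. Friction and masses are not known exactly. Their poses are not given: they have to be found in the camera images.
- valve: Brass water pressure reducer in a 22 mm copper pipe run, fixed. Origin on the shelf under the axis of its upright bonnet; y along the pipe, x from the bonnet to the gauge, z up. Pipe axis 45 mm above the shelf; elbows go down into the shelf 145 mm either side. Black ribbed bonnet 50 mm across, 122 mm high, with a bore 22 mm wide on its axis; the brass slotted screw stands inside, on the same axis.
- bonnet_rim (a point): Centre of the bore's mouth, level with the rim, 122 mm above the shelf, on the screw's axis; axes as valve. The top of the screw's head lies anywhere from 2 to 22 mm below this point: how deep it was left is not known or measured and must be felt for. It does not rise or sink as it turns. More than 25 N between blade and screw (push and turning forces added) spoils the slot.
- screw (a joint): Turn of the brass adjusting screw, rad, growing clockwise from above. At 0 the slot runs along the valve's x axis; at q it is turned clockwise by q. Head 19 mm across; slot 3.5 mm wide, 3 mm deep, right across it (the slot's floor is called screw_c0 in the rules). Stiff (friction about 0.04 N m, some 8 N on the blade); stays where it is left; can be turned further than wanted.
- needle (a joint): Gauge needle, rad, growing clockwise from above. 0 is the middle of the green band, which reaches 0.18 rad to either side. It follows the screw one to one (screw clockwise by 1 rad, needle clockwise by 1 rad). It starts 0.6 to 1.2 rad short of the middle (negative).
- gauge_centre (a point): Centre of the gauge's dial, 88 mm from the bonnet's axis along the valve's x axis, 59 mm above the shelf. Gauge 80 mm across, lying face up: white dial, red needle, black ticks; the green band lies from the centre towards the valve's +y.
- driver: Orange flat screwdriver, 159 mm, 0.12 kg, upright in a hole of the block. Origin mid blade tip; z up to the handle, x along the blade's width. Blade 12 mm wide (x), 2.5 thick (y); shank 7 mm; ferrule 16 mm across 63 to 70 mm above the tip; hexagonal handle 70 to 155 mm above the tip, 30 mm across flats, flat pairs facing +-x and 60 degrees either side. Stood in the block its tip is 8 mm above the shelf.
- block: Wooden tool block fixed to the shelf, 70 x 180 x 78 mm (x, y, z). Origin under its centre. Two upright holes 20 mm wide, right through, 90 mm apart along y; the drivers' handles rest on its top.
- block_hole0 (a point): Centre of the mouth of the hole at the block's -y end, 78 mm above the shelf.
- block_hole1 (a point): Centre of the mouth of the hole at the block's +y end, 78 mm above the shelf.
- cross_driver: Blue cross-head screwdriver of the same size in the other hole, loose; not wanted. Origin at its tip, z up.
- cap: Black dust cap of the bonnet, 44 mm across, 18 mm high, lying loose on the shelf; to be left alone. Origin under its centre.
- tape_reel: Small reel of thread tape, 56 mm across, 14 mm high, loose; to be left alone. Origin under its centre.
- vase: Grey ceramic vase-shaped container, 120 mm across, 205 mm high, loose; to be left alone. Origin under its centre.
There are look-alikes about, which are no part of the job. Leave any pink or white look-alike of the driver alone.

How it is judged:
On the way, in this order (a step that is already met when the one before it is completed fails the run):
1. the flat driver stands in the bonnet's bore and its blade bears on the floor of the screw's slot (horizontal distance between driver and bonnet_rim below 0.006 m and z of driver in the frame of bonnet_rim below -0.0015 m and contact force between driver and screw_c0 above 2 N and value of joint needle below -0.25 rad), for 0.3 s.
2. the needle stands in the green band while the blade still bears on the slot's floor (horizontal distance between driver and bonnet_rim below 0.006 m and z of driver in the frame of bonnet_rim below -0.0015 m and contact force between driver and screw_c0 above 0.5 N and value of joint needle between -0.19 and 0.19 rad), for 0.1 s.
At the end, for the whole second after the job is handed in: The needle is at rest in the green band (within 0.19 rad of its middle), and the flat driver stands at rest upright (within 0.06 rad) in a hole of the block, its tip within 6 mm of the hole's axis and its shoulder down on the block (tip 5 to 11 mm above the shelf) (value of joint needle between -0.19 and 0.19 rad and velocity of joint needle between -0.05 and 0.05 rad/s and (horizontal distance between driver and block_hole0 below 0.006 m or horizontal distance between driver and block_hole1 below 0.006 m) and height (world z) of driver between 0.005 and 0.011 m and angle between driver's own z axis and vertical below 0.06 rad and linear speed of driver below 0.02 m/s); the robot touches nothing.
It fails at once if the driver bears on the screw or the bonnet with more than 25 N (contact force between driver and screw above 25 N or contact force between driver and valve above 25 N).
It fails at once if the needle is driven well past the green band (more than 0.4 rad past its middle) (value of joint needle above 0.4 rad).
It fails at once if the robot's fingers or arm push on the valve with more than 5 N (contact force between any of the fingers, the arm and valve above 5 N).
It fails at once if the driver is dropped or laid over (tilted by more than 0.5 rad) (angle between driver's own z axis and vertical above 0.5 rad).
It fails at once if the cross-head driver, the cap, the tape reel or the vase is moved by more than 20 mm (distance of any of cross_driver, cap, tape_reel, vase from where it was at the start of the episode above 0.02 m).
It also fails if it takes over 67 s, if anything falls off the work surface, if the arm or the gripper's body presses on something with over 40 N, if the wrist force passes 120 N, or if a joint passes its speed limit or range.

## Working session

There is one attempt and no reset: what is moved stays moved. The work goes in short steps, Python scripts to look and compute and a tool call to move; the robot and the scene stay as the last step left them, time stands still between calls to the robot, and variables do not carry over. Pictures are saved under pics/ and viewed, at most 10 in all, crops included, and the job is handed in when it is done.

Besides the shell and the picture viewer there is one more tool, called after ">>>" in YAML: its name, and indented under it one key for each argument. play_rows: Moves the arm, as the interface text tells. Its arguments: {"type":"object","properties":{"rows":{"type":"array"},"squeeze":{"type":"number"}},"required":["rows"]}

```bash
mkdir -p pics; ls; cat > h.py <<'E'
import numpy as np, cv2
from cell import robot, optics
def snap(n):
    p,d=optics.read_camera(n); return p,d,optics.camera_model(n)
def pts(d,m,T=None):
    v,u=np.indices(d.shape)
    c=np.stack([(u-m['cx'])/m['fx']*d,-(v-m['cy'])/m['fy']*d,-d],-1)
    R,o=(np.array(m['rotation']),np.array(m['origin'])) if T is None else (T[:3,:3],T[:3,3])
    return c@R.T+o
def ray(u,v,m,z,T=None):
    R,o=(np.array(m['rotation']),np.array(m['origin'])) if T is None else (T[:3,:3],T[:3,3])
    d=R@np.array([(u-m['cx'])/m['fx'],-(v-m['cy'])/m['fy'],-1]); return o+d*(z-o[2])/d[2]
E
python3 - <<'E'
from h import *
for n in ['scene','top']:
    p,d,m=snap(n); cv2.imwrite(f'pics/{n}0.png',p[:,:,::-1]); np.savez(f'{n}0.npz',p=p,d=d)
    print(n,{k:np.round(v,3).tolist() if not isinstance(v,str) else v for k,v in m.items()})
s=robot.observe(); print(s)
print(optics.camera_model('wrist'))
E
```

```text
pics
scene {'fx': 396.016, 'fy': 396.016, 'cx': 256.042, 'cy': 189.557, 'origin': [1.001, 0.492, 1.049], 'rotation': [0.611, 0.008, 2.435]}
top {'fx': 477.896, 'fy': 477.896, 'cx': 256.96, 'cy': 190.608, 'origin': [0.384, -0.007, 1.812], 'rotation': [0.092, -0.006, -1.584]}
{'time': 0.1, 'qpos': array([ 1.13299086e+00,  3.42660559e-01,  1.52484265e+00,  2.31039478e-05,
        1.27537965e+00, -1.46049649e-01]), 'qvel': array([-3.58775261e-05, -1.87767153e-03, -1.31432940e-03,  1.00340511e-03,
       -1.20641380e-03, -6.25914812e-04]), 'joint_efforts': array([ 1.21896315e-03, -4.32009208e+01, -2.44696462e+01,  7.18688406e-02,
        5.25998720e-02, -8.39410905e-05]), 'tool_pos': array([0.15087776, 0.50254224, 0.24313805]), 'tool_rot': array([-3.14031940e+00, -2.09623785e-04,  2.84982996e+00]), 'contact_force': array([-0.67939733, -0.39676571, -0.01886888]), 'torque': array([0.02623713, 0.01229718, 0.00021334]), 'grip_force': 0.0, 'opening': 0.09179638358087812}
{'fx': 288.81691669352404, 'fy': 288.81691669352404, 'cx': 256.65443286149207, 'cy': 188.9916148596135, 'tool_from_camera': array([[-2.34085752e-05,  9.55797057e-01,  2.94027186e-01,
         7.99095886e-02],
       [ 9.99999616e-01,  2.79908904e-04, -8.30289009e-04,
        -9.84947827e-05],
       [-8.75888618e-04,  2.94027054e-01, -9.55796696e-01,
        -1.40986538e-01],
       [ 0.00000000e+00,  0.00000000e+00,  0.00000000e+00,
         1.00000000e+00]])}
```

View pics/scene0.png

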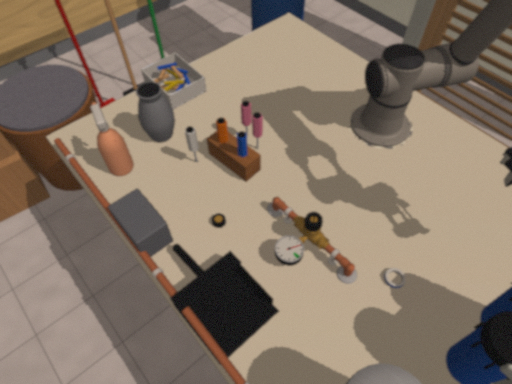

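View pics/top0.png

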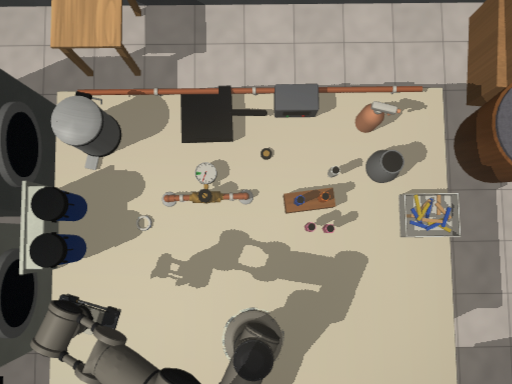

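```bash
python3 - <<'E'
from h import *
from scipy.spatial.transform import Rotation as Ro
s=open('h.py').read()
s=s.replace("return p,d,optics.camera_model(n)","m=optics.camera_model(n)\n    if n!='wrist': m['rotation']=Ro.from_euler('xyz',m['rotation']).as_matrix()\n    return p,d,m").replace("from cell","from scipy.spatial.transform import Rotation as Ro\nfrom cell")
s+='''
def wristT(st,m):
    T=np.eye(4);T[:3,:3]=Ro.from_euler('xyz',st['tool_rot']).as_matrix();T[:3,3]=st['tool_pos'];return T@m['tool_from_camera']
def hsv(p): return cv2.cvtColor(p,cv2.COLOR_RGB2HSV)
'''
open('h.py','w').write(s)
E
cat > a.py <<'E'
from h import *
for n in ['scene','top']:
    f=np.load(n+'0.npz');p,d=f['p'],f['d'];m=optics.camera_model(n);m['rotation']=Ro.from_euler('xyz',m['rotation']).as_matrix()
    P=pts(d,m);H=hsv(p)
    near=(d>0)&(P[...,2]>.01)&(P[...,2]<.26)&(P[...,0]>.2)&(P[...,0]<.9)&(abs(P[...,1])<.6)
    h,S,V=[H[...,i].astype(int) for i in range(3)]
    M={'orange':(h>=8)&(h<16)&(S>200)&(V>150)&(P[...,2]>.1),'blue':(h>105)&(h<130)&(S>120)&(P[...,2]>.1),'pink':(h>150)&(h<178)&(S>60)&(P[...,2]>.05),'white':(S<40)&(V>140)&(P[...,2]>.02),
     'tall':(P[...,2]>.1),'low':(P[...,2]<.1)}
    for k,mm in M.items():
        c,l,st,ce=cv2.connectedComponentsWithStats((mm&near).astype(np.uint8))
        for i in range(1,c):
            if st[i,4]>=12:
                q=P[l==i]; print(n,k,st[i],'med',np.round(np.median(q,0),3),'min',np.round(q.min(0),3),'max',np.round(q.max(0),3))
E
python3 a.py
```

```text
scene blue [238 135   8  18 117] med [ 0.515 -0.156  0.138] min [ 0.501 -0.169  0.1  ] max [ 0.521 -0.149  0.169]
scene pink [242 103   9  22 168] med [ 0.413 -0.259  0.125] min [ 0.396 -0.277  0.077] max [ 0.422 -0.25   0.163]
scene pink [253 115   9  22 163] med [ 0.42  -0.195  0.127] min [ 0.403 -0.212  0.075] max [ 0.429 -0.187  0.164]
scene white [167  76  37  29 344] med [ 0.456 -0.559  0.048] min [ 0.372 -0.587  0.02 ] max [ 0.531 -0.553  0.075]
scene white [ 92 105  13  21 141] med [ 0.814 -0.438  0.24 ] min [ 0.795 -0.483  0.224] max [ 0.831 -0.409  0.244]
scene white [189 129   8  23  82] med [ 0.612 -0.28   0.124] min [ 0.597 -0.288  0.072] max [ 0.622 -0.275  0.158]
scene white [276 236  27  25 397] med [0.621 0.163 0.059] min [0.581 0.132 0.052] max [0.653 0.203 0.065]
scene tall [ 136   82   38   46 1264] med [ 0.64  -0.45   0.161] min [ 0.574 -0.521  0.1  ] max [ 0.688 -0.416  0.211]
scene tall [241 101  22  31 365] med [ 0.415 -0.22   0.141] min [ 0.389 -0.285  0.1  ] max [ 0.429 -0.187  0.164]
scene tall [ 91 102  36  56 961] med [ 0.816 -0.42   0.159] min [ 0.772 -0
[... 4840 characters left out ...]
 0.171 0.059] min [0.558 0.132 0.01 ] max [0.655 0.212 0.071]
top low [283 186  52  27 841] med [ 0.504 -0.205  0.077] min [ 0.465 -0.301  0.01 ] max [ 0.564 -0.116  0.096]
top low [205 190  45  13 315] med [0.527 0.091 0.055] min [0.504 0.01  0.01 ] max [0.549 0.169 0.098]
top low [163 192  41  11 268] med [0.523 0.256 0.056] min [0.504 0.176 0.01 ] max [0.545 0.334 0.089]
top low [397 193  21  44 335] med [ 0.456 -0.557  0.046] min [ 0.372 -0.6    0.01 ] max [ 0.529 -0.55   0.076]
top low [135 216  16  15  67] med [0.43  0.401 0.016] min [0.407 0.381 0.01 ] max [0.46  0.44  0.027]
top low [409 220   6   5  20] med [ 0.423 -0.588  0.045] min [ 0.416 -0.599  0.035] max [ 0.431 -0.58   0.055]
```

>>> play_rows:
  rows:
    - [-12,-4,0,0,0,-0.1,1]
    - [-24,-8,0,0,0,-0.2,1]
    - [-53.3,-18.7,6,0,0,-0.292,1]
    - [-53.3,-18.7,6,0,0,-0.292,1]
    - [-53.3,-18.7,6,0,0,-0.292,1]
    - [-53.3,-18.7,6,0,0,-0.292,1]
    - [-53.3,-18.7,6,0,0,-0.292,1]
    - [-53.3,-18.7,6,0,0,-0.292,1]
    - [-53.3,-18.7,6,0,0,-0.292,1]
    - [-53.3,-18.7,6,0,0,-0.292,1]
    - [-53.3,-18.7,6,0,0,-0.292,1]
    - [-53.3,-18.7,6,0,0,-0.292,1]
    - [-53.3,-18.7,6,0,0,-0.292,1]
    - [-53.3,-18.7,6,0,0,-0.292,1]
    - [-53.3,-18.7,6,0,0,-0.292,1]
    - [-53.3,-18.7,6,0,0,-0.292,1]
    - [-53.3,-18.7,6,0,0,-0.292,1]
    - [-53.3,-18.7,6,0,0,-0.292,1]

```text
time: 1.9
tool_pos: [0.6074, 0.171, 0.1841]
tool_rot: [3.141, 0.001, -3.14]
contact_force: [0.5, -0.2, -0.5]
opening: 0.0913
grip_force: 0.0
```

```bash
python3 - <<'E'
from h import *
st=robot.observe();p,d,m=snap('wrist');T=wristT(st,m);np.savez('w1.npz',p=p,d=d,T=T);print(st['time'],st['tool_pos'],st['tool_rot'])
cv2.imwrite('pics/w1.png',p[:,:,::-1])
E
```

```text
1.9 [0.60736478 0.17104011 0.18411814] [ 3.14142772e+00  5.11203421e-04 -3.14037957e+00]
```

View pics/w1.png

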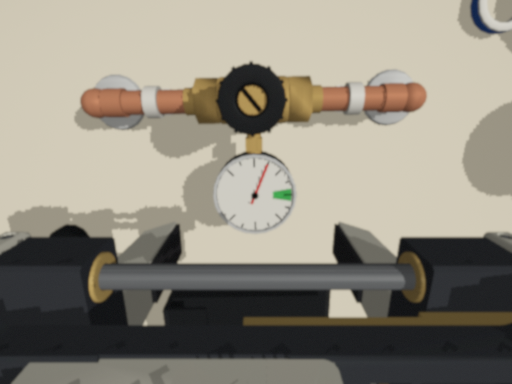

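```bash
cat > b.py <<'E'
from h import *
import sys
f=np.load('w1.npz');p,d,T=f['p'],f['d'],f['T'];m=optics.camera_model('wrist')
P=pts(d,m,T);H=hsv(p);h,S,V=[H[...,i].astype(int) for i in range(3)]
v,u=np.indices(d.shape)
near=np.hypot(u-252,v-99)<45
rim=near&(abs(P[...,2]-.122)<.006)
print('rim n',rim.sum(),'z',np.median(P[rim][:,2]))
# outer contour: min enclosing circle of rim pixels
def circ(mask,z):
    c=max(cv2.findContours(mask.astype(np.uint8),cv2.RETR_EXTERNAL,cv2.CHAIN_APPROX_NONE)[0],key=len)[:,0]
    q=np.array([ray(a,b,m,z,T)[:2] for a,b in c]); A=np.c_[2*q,np.ones(len(q))]
    s=np.linalg.lstsq(A,(q**2).sum(1),rcond=None)[0]; return s[:2],np.sqrt(s[2]+s[:2]@s[:2])
print('rim circle',circ(rim,.122))
brass=near&(np.hypot(u-252,v-99)<16)&(S>80)&(V>60)
print('brass z', np.percentile(P[brass][:,2],[10,50,90]), 'n',brass.sum())
bore=near&(np.hypot(u-252,v-99)<22)&(V>45)
zc=np.median(P[brass][:,2]);hull=cv2.convexHull(np.argwhere(brass)[:,::-1].astype(np.int32))
hm=np.zeros(d.shape,np.uint8);cv2.fillConvexPoly(hm,hull,1)
print('disc',circ(hm,zc))
slot=(cv2.erode(hm,np.ones((3,3)))>0)&~brass
n,l,s,c=cv2.connectedComponentsWithStats(slot.astype(np.uint8));i=1+np.argmax(s[1:,4]);slot=l==i
w=np.clip(90-V[slot],1,None)
q=np.array([ray(a,b,m,zc,T)[:2] for b,a in np.argwhere(slot)]);mu=q.mean(0);U,sv,Vt=np.linalg.svd(q-mu)
print('slot z',np.median(P[slot][:,2]),'mean',mu,'dir',Vt[0],'ang',np.degrees(np.arctan2(Vt[0,1],Vt[0,0])),'std',sv/np.sqrt(len(q)))
dial=(np.hypot(u-255,v-193)<50)
g=dial&(h>45)&(h<85)&(S>120); r=dial&((h<8)|(h>172))&(S>110)
wh=dial&(S<50)&(V>120)
zg=.059
pg=np.array([ray(a,b,m,zg,T)[:2] for b,a in np.argwhere(g)]).mean(0)
pr=np.array([ray(a,b,m,zg,T)[:2] for b,a in np.argwhere(r)])
gc,gr=circ(dial&((S<60)&(V>110)|g|r),zg);print('gauge',gc,gr)
U,sv,Vt=np.linalg.svd(pr-pr.mean(0));dr=Vt[0]*np.sign(Vt[0]@(pr.mean(0)-gc))
print('green',pg-gc,'needle',dr,'needle angle',np.arctan2(np.cross(pg-gc,dr)*-1,(pg-gc)@dr))
im=cv2.resize(p[70:130,220:285,::-1],None,fx=8,fy=8,interpolation=cv2.INTER_NEAREST);cv2.imwrite('pics/w1c.png',im)
# pipe clips for the valve's y
for c0 in (151,356):
    mm=(abs(u-c0)<14)&(abs(v-99)<20)&(S<60)&(V>150)&(P[...,2]>.03);print('clip',np.median(P[mm],0))
E
python3 b.py
```

```text
rim n 3547 z 0.12158336248647414
rim circle (array([0.52704941, 0.16733587]), np.float64(0.022809692500451187))
brass z [0.09870346 0.11751679 0.11858941] n 667
disc (array([0.52721856, 0.16765055]), np.float64(0.01009079778291507))
slot z 0.11509354900025956 mean [0.52700682 0.1670144 ] dir [0.75946627 0.65054668] ang 40.58283224354825 std [0.00506363 0.00045696]
gauge [0.61824907 0.16988457] 0.04790126780605981
green [-0.00335661  0.02668272] needle [-0.93484316  0.35506093] needle angle -1.082677201214957
clip [0.5267133  0.07602697 0.05740394]
clip [0.52315924 0.25924592 0.05785895]b.py:34: DeprecationWarning: Arrays of 2-dimensional vectors are deprecated. Use arrays of 3-dimensional vectors instead. (deprecated in NumPy 2.0)
  print('green',pg-gc,'needle',dr,'needle angle',np.arctan2(np.cross(pg-gc,dr)*-1,(pg-gc)@dr))
```

View pics/w1c.png

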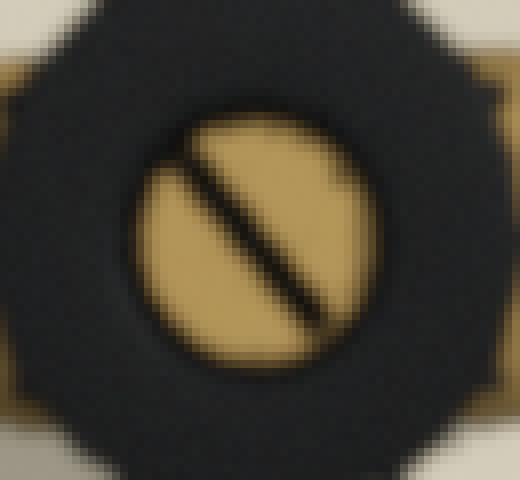

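>>> play_rows:
  rows:
    - [0,0,-6.6,0,0,0,1]
    - [0,-4,-6.6,0,0,0,1]
    - [1.3,-42.1,-6.6,0,0,0,1]
    - [1.3,-42.1,-6.6,0,0,0,1]
    - [1.3,-42.1,-6.6,0,0,0,1]
    - [1.3,-42.1,-6.6,0,0,0,1]
    - [1.3,-42.1,-6.6,0,0,0,1]
    - [1.3,-42.1,-6.6,0,0,0,1]
    - [1.3,-42.1,-6.6,0,0,0,1]
    - [1.3,-42.1,-6.6,0,0,0,1]
    - [1.3,-42.1,-6.6,0,0,0,1]
    - [1.3,-42.1,-6.6,0,0,0,1]
    - [1.3,-42.1,-6.6,0,0,0,1]
    - [1.3,-42.1,-6.6,0,0,0,1]

```text
time: 3.35
tool_pos: [0.5951, -0.2491, 0.2499]
tool_rot: [3.141, 0.0, -3.14]
contact_force: [0.1, -0.6, -0.2]
opening: 0.092
grip_force: 0.0
```

```bash
python3 - <<'E'
from h import *
st=robot.observe();p,d,m=snap('wrist');T=wristT(st,m);np.savez('w2.npz',p=p,d=d,T=T);print(st['time'],st['tool_pos'],st['tool_rot'])
P=pts(d,m,T);H=hsv(p);h,S,V=[H[...,i].astype(int) for i in range(3)]
print(np.round(P[::60,::60,2],2))
for nm,mk in [('o',(h>=5)&(h<18)&(S>190)&(P[...,2]>.15)),('b',(h>105)&(h<130)&(S>120)&(P[...,2]>.15))]:
    n,l,s,c=cv2.connectedComponentsWithStats(mk.astype(np.uint8))
    for i in range(1,n):
        if s[i,4]>60: q=P[l==i];print(nm,s[i],c[i],q.min(0),q.max(0),np.median(q,0))
cv2.imwrite('pics/w2.png',p[:,:,::-1])
E
```

```text
3.35 [ 0.5950866  -0.24905496  0.24994752] [ 3.14133347e+00  2.26303277e-04 -3.13950427e+00]
[[-0.   -0.    0.   -0.    0.   -0.   -0.    0.    0.  ]
 [ 0.01 -0.   -0.    0.03 -0.    0.08  0.08 -0.    0.  ]
 [-0.   -0.   -0.   -0.    0.08  0.08  0.08  0.    0.05]
 [ 0.15  0.12 -0.    0.    0.   -0.   -0.   -0.   -0.  ]
 [ 0.31  0.31 -0.    0.23  0.    0.02  0.26  0.31  0.31]
 [ 0.32  0.32  0.3   0.   -0.   -0.    0.28  0.32  0.32]
 [ 0.34  0.34  0.34  0.34  0.34  0.34  0.34  0.34  0.34]]
b [339  63  47  46 707] [356.65912306  86.07213579] [ 0.48905278 -0.24926701  0.15018306] [ 0.5208651  -0.15380959  0.39091624] [ 0.50531351 -0.17741351  0.16278381]
```

View pics/w2.png

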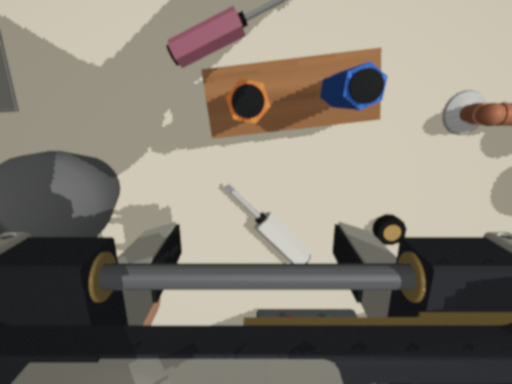

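```bash
python3 - <<'E'
from h import *
f=np.load('w2.npz');p,d,T=f['p'],f['d'],f['T'];m=optics.camera_model('wrist')
P=pts(d,m,T);H=hsv(p);h,S,V=[H[...,i].astype(int) for i in range(3)];v,u=np.indices(d.shape)
print(P[100,247],P[85,365],P[240,285],P[35,205],p[115,240],H[115,240])
for nm,c0,ho in [('orange',(247,100),None),('blue',(365,86),None)]:
    r=np.hypot(u-c0[0],v-c0[1])<40
    for zlo in (.145,.12):
        mk=(r&(P[...,2]>zlo)&(P[...,2]<.18)).astype(np.uint8)
        c=max(cv2.findContours(mk,cv2.RETR_EXTERNAL,cv2.CHAIN_APPROX_NONE)[0],key=len)[:,0]
        z=.163-.004
        q=np.array([ray(a,b,m,z,T)[:2] for a,b in c]);ce=(q.max(0)+q.min(0))/2
        A=np.c_[2*q,np.ones(len(q))];s=np.linalg.lstsq(A,(q**2).sum(1),rcond=None)[0];ce2=s[:2]
        th=np.arctan2(*(q-ce2).T[::-1]);rr=np.hypot(*(q-ce2).T)
        F=(rr*np.exp(6j*th)).mean();print(nm,zlo,ce,ce2,'r',rr.min(),rr.mean(),rr.max(),'vertex ang deg',np.degrees(np.angle(F))/6,abs(F))
    k=r&(V<40)&(P[...,2]>.15); cc=P[k];print('cap',np.median(cc,0),(cc.min(0)+cc.max(0))/2, len(cc))
# orange colored mask by hue
mk=(np.hypot(u-247,v-100)<26)&(h<18)&(S>200)&(V>120);print('orange n',mk.sum(),np.median(P[mk],0))
# block edges
b=(abs(P[...,2]-.078)<.006)&(v<150)&(u>190)&(u<400); c=cv2.minAreaRect(np.array([ray(a,bb,m,.078,T)[:2] for bb,a in np.argwhere(b)]).astype(np.float32));print('block',c)
im=cv2.resize(p[65:135,205:290,::-1],None,fx=7,fy=7,interpolation=cv2.INTER_CUBIC);cv2.imwrite('pics/w2c.png',im)
E
```

```text
[ 0.51514523 -0.25620076  0.16700376] [ 0.50454756 -0.17031309  0.16809805] [ 0.70017862 -0.20930977  0.02982212] [ 0.44527262 -0.30724829  0.02883697] [72 47 35] [ 10 131  72]
orange 0.145 [ 0.51549107 -0.25599068] [ 0.5155073  -0.25601034] r 0.014659693729122182 0.01571346790973499 0.017579537626840884 vertex ang deg 19.563867377403835 0.00150009435895712
orange 0.12 [ 0.51549107 -0.25599068] [ 0.5155073  -0.25601034] r 0.014659693729122182 0.01571346790973499 0.017579537626840884 vertex ang deg 19.563867377403835 0.00150009435895712
cap [ 0.5158349  -0.2561508   0.16685666] [ 0.51600435 -0.25588767  0.27773533] 710
blue 0.145 [ 0.50451221 -0.1695463 ] [ 0.50470281 -0.16952088] r 0.014661533790341975 0.017068619449765534 0.019539383838695835 vertex ang deg -6.566846581387298 0.0014117519499973975
blue 0.12 [ 0.50451221 -0.17229846] [ 0.50506689 -0.17213978] r 0.014537584942710274 0.018484174035619187 0.02209975109888864 vertex ang deg -6.058155396235215 0.0006189335239450544
cap [ 0.50515577 -0.16958211  0.16699241] [ 0.50499243 -0.20368762  0.27798844] 766
orange n 0 [nan nan nan]
block ((0.5092262029647827, -0.21215984225273132), (0.06992390751838684, 0.17993712425231934), 6.488937854766846)
  return _methods._mean(a, axis=axis, dtype=dtype,
  ret = um.true_divide(
```

View pics/w2c.png

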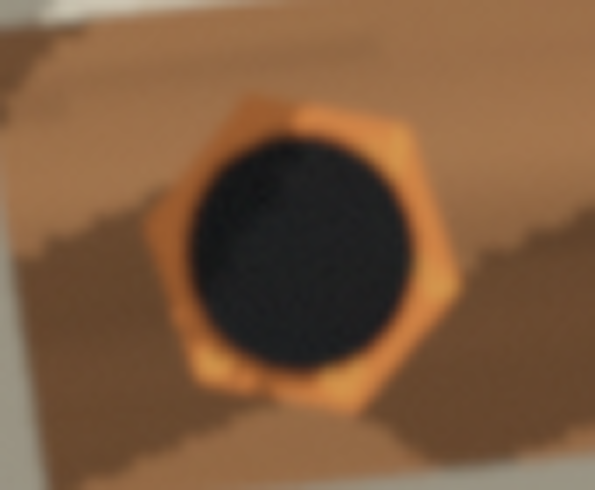

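>>> play_rows:
  rows:
    - [3,0,0,0,0,0.15,0.75]
    - [7.95,-0.7,0,0,0,0.3,0.75]
    - [7.95,-0.7,0,0,0,0.45,0.75]
    - [7.95,-0.7,0,0,0,0.6,0.75]
    - [7.95,-0.7,0,0,0,0.75,0.75]
    - [7.95,-0.7,0,0,0,0.9,0.75]
    - [7.95,-0.7,0,0,0,1.05,0.75]
    - [7.95,-0.7,0,0,0,1.2,0.75]
    - [7.95,-0.7,0,0,0,1.35,0.75]
    - [7.95,-0.7,0,0,0,1.5,0.75]
    - [7.95,-0.7,0,0,0,1.65,0.75]
    - [7.95,-0.7,0,0,0,1.754,0.75]
    - [7.95,-0.7,0,0,0,1.754,0.75]
    - [7.95,-0.7,0,0,0,1.754,0.75]
    - [7.95,-0.7,0,0,0,1.754,0.75]

```text
time: 4.9
tool_pos: [0.5154, -0.2573, 0.2498]
tool_rot: [3.141, -0.0, 1.391]
contact_force: [-0.1, -0.8, 0.9]
opening: 0.0687
grip_force: 0.0
```

>>> play_rows:
  rows:
    - [0.1,0,3,0,0,0,0.75]
    - [0.1,0,6,0,0,0,0.75]
    - [0.1,0,9,0,0,0,0.75]
    - [0.1,0,11.8,0,0,0,0.75]
    - [0.1,0,11.8,0,0,0,0.75]
    - [0.1,0,11.8,0,0,0,0.3]
    - [0.1,0,11.8,0,0,0,0.2]
    - [0.1,0,11.8,0,0,0,0.2]
    - [0.1,0,11.8,0,0,0,0.2]
    - [0.1,0,11.8,0,0,0,0.2]
    - [0.1,0,11.8,0,0,0,0.2]
    - [0.1,0,11.8,0,0,0,0.2]
  squeeze: 30

```text
time: 6.1
tool_pos: [0.5156, -0.2567, 0.1322]
tool_rot: [3.141, 0.0, 1.388]
contact_force: [-0.2, 1.1, 4.5]
opening: 0.0297
grip_force: 30.0
```

>>> play_rows:
  rows:
    - [0,0,-0.5,0,0,0,0.2]
    - [0,0,-2,0,0,0,0.2]
    - [0,0,-4,0,0,0,0.2]
    - [0,0,-6,0,0,0,0.2]
    - [0,0,-8,0,0,0,0.2]
    - [0,0,-10,0,0,0,0.2]
    - [0,0,-12,0,0,0,0.2]
    - [0,0,-14,0,0,0,0.2]
    - [0,0,-15,0,0,0,0.2]
    - [0,0,-15,0,0,0,0.2]
    - [0,0,-15,0,0,0,0.2]

```text
time: 7.2
tool_pos: [0.5151, -0.2564, 0.2808]
tool_rot: [-3.14, -0.001, 1.388]
contact_force: [0.8, -0.5, -1.7]
opening: 0.0295
grip_force: 30.0
```

```bash
python3 - <<'E'
from h import *
st=robot.observe();p,d,m=snap('wrist');np.savez('w3.npz',p=p,d=d,T=wristT(st,m),tp=st['tool_pos'],tr=st['tool_rot']);print(st['time'],st['tool_pos'],st['tool_rot'],st['contact_force'])
P=pts(d,m,m['tool_from_camera'])
# expected tip in pixels for tool point (0,0,.124)
C=np.linalg.inv(m['tool_from_camera']);c=C@np.array([0,0,.124,1]);u=m['cx']+m['fx']*c[0]/-c[2];v=m['cy']-m['fy']*c[1]/-c[2];print(u,v)
u,v=int(u),int(v);w=32
im=cv2.resize(p[v-w:v+w,u-w-10:u+w+10,::-1],None,fx=9,fy=9,interpolation=cv2.INTER_CUBIC);cv2.imwrite('pics/w3c.png',im);print(u-w-10,v-w)
E
```

```text
7.2 [ 0.51513493 -0.25640886  0.28078784] [-3.14027740e+00 -6.73339817e-04  1.38779549e+00] [ 0.83843298 -0.47746766 -1.69180757]
256.83481176620217 187.3850325762285
214 155
```

View pics/w3c.png

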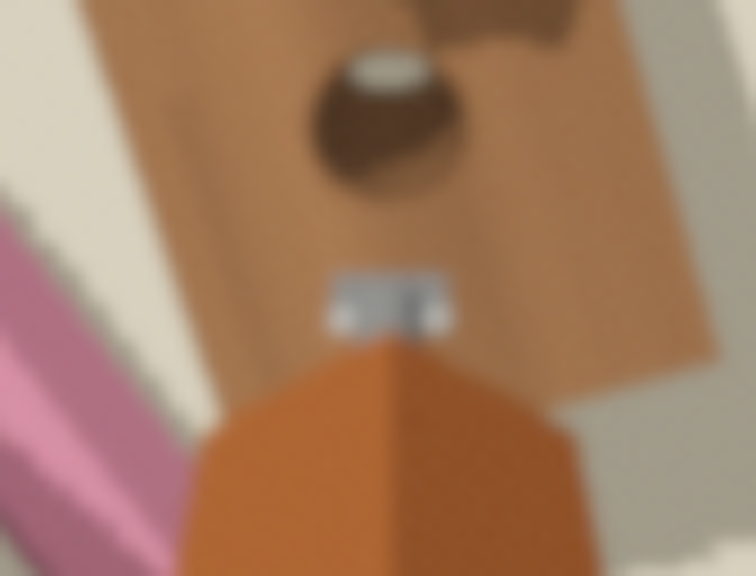

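>>> play_rows:
  rows:
    - [0,0,-3,0,0,0,0.2]
    - [0,0,-5,0,0,0,0.2]
    - [0,0,-6,0,0,0,0.2]
    - [3,-0.47,-6,0,0,-0.1,0.2]
    - [7,-1.1,-6,0,0,-0.2,0.2]
    - [11,-1.7,-6,0,0,-0.3,0.2]
    - [15,-2.35,-6,0,0,-0.4,0.2]
    - [19,-3,-6,0,0,-0.5,0.2]
    - [23,-3.6,-6,0,0,-0.6,0.2]
    - [27,-4.2,-6,0,0,-0.7,0.2]
    - [31,-4.85,-6,0,0,-0.8,0.2]
    - [35,-5.5,-4,0,0,-0.892,0.2]
    - [39,-6.1,-2,0,0,-0.892,0.2]
    - [41,-6.4,0,0,0,-0.892,0.2]
    - [41.9,-6.54,0.5,0,0,-0.892,0.2]
    - [41.9,-6.54,0.5,0,0,-0.892,0.2]
    - [41.9,-6.54,0.5,0,0,-0.892,0.2]
    - [41.9,-6.54,0.5,0,0,-0.892,0.2]

```text
time: 9.05
tool_pos: [0.528, 0.1661, 0.2777]
tool_rot: [3.14, 0.001, 2.278]
contact_force: [0.0, 0.6, -1.4]
opening: 0.0294
grip_force: 30.0
```

```bash
cat > c.py <<'E'
from h import *
import sys
n=sys.argv[1]
st=robot.observe();p,d,m=snap('wrist');np.savez(n+'.npz',p=p,d=d,T=wristT(st,m),tp=st['tool_pos'],tr=st['tool_rot']);print(st['time'],st['tool_pos'],st['tool_rot'],st['contact_force'])
im=cv2.resize(p[145:215,205:310,::-1],None,fx=7,fy=7,interpolation=cv2.INTER_CUBIC);cv2.imwrite(f'pics/{n}.png',im)
E
python3 c.py w4
```

```text
9.05 [0.52799515 0.16606544 0.27774184] [3.14022462e+00 1.14713550e-03 2.27825336e+00] [ 0.04442699  0.56568213 -1.3940453 ]
```

View pics/w4.png

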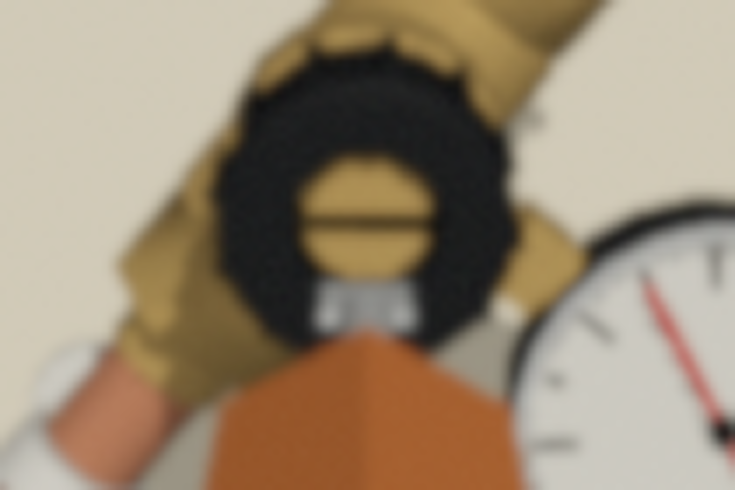

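```bash
python3 - <<'E'
from h import *
f=np.load('w4.npz');m=optics.camera_model('wrist');Tc=m['tool_from_camera']
for u,v,z in [(257.4,176.6,.1597),(257.4,176.6,.1585),(257.3,185,.124),(257.3,185.3,.124)]:print(ray(u,v,m,z,Tc)*1000)
p,d,T=f['p'],f['d'],f['T'];V=cv2.cvtColor(p,cv2.COLOR_RGB2GRAY).astype(float)
# darkest row per column
for u in range(250,266,1):
    c=V[171:183,u];w=np.clip(c[[2,9]].mean()-c,0,None);print(u,round((w*np.arange(171,183)).sum()/w.sum(),2),end=' ')
print();print(V[178:196,257].round(),P if 0 else '')
P=pts(d,m,T);print(P[170,250:266:3,2],P[180,250:266:3,2])
E
```

```text
[  1.42105225   0.84511065 159.7       ]
[  1.73388828   0.84076837 158.5       ]
[  2.43927912   0.6264337  124.        ]
[  2.14052799   0.62662238 124.        ]
250 177.28 251 176.89 252 176.62 253 176.52 254 176.47 255 176.42 256 176.45 257 176.46 258 176.43 259 176.46 260 176.46 261 176.44 262 176.56 263 176.84 264 177.17 265 177.64 
[116. 137. 144. 145. 143. 139. 129. 127. 136. 141. 140. 141. 138. 133.
 121. 111. 107. 107.] 
[0.11620742 0.11826253 0.11760699 0.11799666 0.11780328 0.12184673] [0.11858959 0.11763737 0.11698034 0.11755225 0.11703215 0.11313861]
```

>>> play_rows:
  rows:
    - [0.02,0,1,0,0,0,0.2]
    - [0.02,0,2,0,0,0,0.2]
    - [0.02,0,2.7,0,0,0,0.2]
    - [0.02,0,3.1,0,0,0,0.2]
    - [0.02,0,3.3,0,0,0,0.2]
    - [0.02,0,3.3,0,0,0,0.2]
    - [0.02,0,3.3,0,0,0,0.2]

```text
time: 9.8
tool_pos: [0.5274, 0.1675, 0.244]
tool_rot: [3.141, 0.0, 2.28]
contact_force: [0.2, 0.3, -0.1]
opening: 0.0299
grip_force: 30.0
```

```bash
python3 c.py w5; python3 - <<'E'
from h import *
f=np.load('w5.npz');V=cv2.cvtColor(f['p'],cv2.COLOR_RGB2GRAY).astype(int)
print(V[165:192,[252,255,258,261]].T)
s=robot.observe();print(s['torque'])
E
```

```text
9.8 [0.52742483 0.16750852 0.24396814] [3.14106862e+00 2.04812873e-04 2.27989243e+00] [ 0.24174279  0.34740242 -0.11502578]
[[ 30  34  29  30  30  29  28  29  29  29  30  35  52  83 114 134 142 143
  143 144 141 139 138 144 155 158 145]
 [ 33  33  30  31  30  29  29  29  27  29  32  46  75 108 132 141 144 144
  144 144 142 137 132 128 128 127 123]
 [ 34  32  33  32  30  28  27  29  27  26  31  45  75 108 132 142 144 144
  144 144 143 141 140 140 140 138 133]
 [ 33  33  33  31  30  27  28  27  27  29  30  40  58  87 113 133 141 144
  144 144 143 139 138 143 152 155 148]]
[-0.07683395 -0.02561002  0.00214695]
```

>>> play_rows:
  rows:
    - [0,0,0.05,0,0,0,0.2]
    - [0,0,0.1,0,0,0,0.2]
    - [0,0,0.13,0,0,0,0.2]
    - [0,0,0.13,0,0,0,0.2]

```text
time: 10.25
tool_pos: [0.5273, 0.1674, 0.2424]
tool_rot: [3.142, -0.0, 2.28]
contact_force: [-0.9, 0.2, -0.0]
opening: 0.03
grip_force: 30.0
```

>>> play_rows:
  rows:
    - [0,0,0.03,0,0,0,0.2]
    - [0,0,0.05,0,0,0,0.2]
    - [0,0,0.05,0,0,0,0.2]

```text
time: 10.55
tool_pos: [0.5273, 0.1674, 0.2421]
tool_rot: [3.141, 0.0, 2.28]
contact_force: [-0.1, 0.1, 1.3]
opening: 0.0301
grip_force: 30.0
```

>>> play_rows:
  rows:
    - [0,0,0.03,0,0,0,0.2]
    - [0,0,0.05,0,0,0,0.2]
    - [0,0,0.05,0,0,0,0.2]

```text
time: 10.85
tool_pos: [0.5274, 0.1674, 0.2419]
tool_rot: [3.141, 0.0, 2.28]
contact_force: [-1.7, -0.8, 3.1]
opening: 0.0299
grip_force: 30.0
```

>>> play_rows:
  rows:
    - [0.015,0,0.01,0,0,0,0.2]
    - [0.03,0,0.02,0,0,0,0.2]
    - [0.03,0,0.02,0,0,0,0.2]

```text
time: 11.15
tool_pos: [0.5273, 0.1676, 0.2417]
tool_rot: [3.141, 0.001, 2.28]
contact_force: [-0.9, -0.9, 5.7]
opening: 0.03
grip_force: 30.0
```

>>> play_rows:
  rows:
    - [0.015,0,0.0,0,0,0,0.2]
    - [0.03,0,0.0,0,0,0,0.2]
    - [0.03,0,0.0,0,0,0,0.2]

```text
time: 11.45
tool_pos: [0.5272, 0.1677, 0.2418]
tool_rot: [3.141, 0.001, 2.28]
contact_force: [-0.7, -1.2, 6.6]
opening: 0.0301
grip_force: 30.0
```

>>> play_rows:
  rows:
    - [0.015,0,0.0,0,0,0,0.2]
    - [0.03,0,0.0,0,0,0,0.2]
    - [0.03,0,0.0,0,0,0,0.2]

```text
time: 11.75
tool_pos: [0.5271, 0.1678, 0.2418]
tool_rot: [3.141, 0.001, 2.28]
contact_force: [-0.2, -1.1, 5.9]
opening: 0.0298
grip_force: 30.0
```

>>> play_rows:
  rows:
    - [-0.04,0,-0.01,0,0,0,0.2]
    - [-0.08,0,-0.01,0,0,0,0.2]
    - [-0.1,0,-0.01,0,0,0,0.2]
    - [-0.1,0,-0.01,0,0,0,0.2]

```text
time: 12.15
tool_pos: [0.5274, 0.1674, 0.2417]
tool_rot: [3.141, 0.0, 2.28]
contact_force: [-0.8, -0.9, 5.1]
opening: 0.0298
grip_force: 30.0
```

>>> play_rows:
  rows:
    - [-0.015,0,0.0,0,0,0,0.2]
    - [-0.03,0,0.0,0,0,0,0.2]
    - [-0.03,0,0.0,0,0,0,0.2]

```text
time: 12.45
tool_pos: [0.5275, 0.1673, 0.2417]
tool_rot: [3.141, -0.0, 2.28]
contact_force: [-1.3, -0.4, 4.9]
opening: 0.0297
grip_force: 30.0
```

>>> play_rows:
  rows:
    - [-0.015,0,0.0,0,0,0,0.2]
    - [-0.03,0,0.0,0,0,0,0.2]
    - [-0.03,0,0.0,0,0,0,0.2]

```text
time: 12.75
tool_pos: [0.5276, 0.1668, 0.2408]
tool_rot: [-3.141, -0.0, 2.28]
contact_force: [0.7, 0.3, -0.6]
opening: 0.0297
grip_force: 30.0
```

>>> play_rows:
  rows:
    - [-0.015,0,0.0,0,0,0,0.2]
    - [-0.03,0,0.0,0,0,0,0.2]
    - [-0.03,0,0.0,0,0,0,0.2]

```text
time: 13.05
tool_pos: [0.5278, 0.1666, 0.2411]
tool_rot: [-3.141, -0.0, 2.28]
contact_force: [0.6, 0.8, -0.9]
opening: 0.0301
grip_force: 30.0
```

>>> play_rows:
  rows:
    - [0.015,0,0.05,0,0,0,0.2]
    - [0.015,0,0.1,0,0,0,0.2]
    - [0.015,0,0.1,0,0,0,0.2]

```text
time: 13.35
tool_pos: [0.5278, 0.1668, 0.2402]
tool_rot: [-3.141, -0.0, 2.28]
contact_force: [-0.5, -0.5, -1.9]
opening: 0.0301
grip_force: 30.0
```

>>> play_rows:
  rows:
    - [0,0,0.03,0,0,0,0.2]
    - [0,0,0.06,0,0,0,0.2]
    - [0,0,0.06,0,0,0,0.2]

```text
time: 13.65
tool_pos: [0.5278, 0.1668, 0.2397]
tool_rot: [3.142, -0.0, 2.28]
contact_force: [0.4, -0.1, -1.0]
opening: 0.0299
grip_force: 30.0
```

>>> play_rows:
  rows:
    - [0,0,0.03,0,0,0,0.2]
    - [0,0,0.05,0,0,0,0.2]
    - [0,0,0.05,0,0,0,0.2]

```text
time: 13.95
tool_pos: [0.5278, 0.1668, 0.2393]
tool_rot: [3.141, 0.0, 2.28]
contact_force: [-0.2, 0.3, -1.4]
opening: 0.0295
grip_force: 30.0
```

>>> play_rows:
  rows:
    - [0,0,0.03,0,0,0,0.2]
    - [0,0,0.05,0,0,0,0.2]
    - [0,0,0.05,0,0,0,0.2]

```text
time: 14.25
tool_pos: [0.5279, 0.1668, 0.2392]
tool_rot: [3.141, 0.0, 2.28]
contact_force: [-1.2, -0.8, 3.4]
opening: 0.0298
grip_force: 30.0
```

>>> play_rows:
  rows:
    - [0,0,0.03,0,0,0,0.2]
    - [0,0,0.05,0,0,0,0.2]
    - [0,0,0.05,0,0,0,0.2]

```text
time: 14.55
tool_pos: [0.5279, 0.1668, 0.2391]
tool_rot: [3.141, 0.001, 2.28]
contact_force: [-1.4, -1.2, 7.1]
opening: 0.0299
grip_force: 30.0
```

>>> play_rows:
  rows:
    - [0,0,0,0,0,0,0.2]
    - [0,0,0,0,0,0,0.2]
    - [0,0,0,0,0,0,0.2]
    - [0,-0.005,0,0,0,0.05,0.2]
    - [0,-0.009,0,0,0,0.1,0.2]
    - [0.001,-0.013,0,0,0,0.15,0.2]
    - [0.002,-0.018,0,0,0,0.2,0.2]
    - [0.002,-0.018,0,0,0,0.2,0.2]

```text
time: 15.35
tool_pos: [0.5281, 0.1667, 0.2391]
tool_rot: [3.14, 0.001, 2.078]
contact_force: [-1.5, -0.2, 6.7]
opening: 0.0299
grip_force: 30.0
```

```bash
cat > n.py <<'E'
from h import *
st=robot.observe();p,d,m=snap('wrist');T=wristT(st,m);print({k:np.round(st[k],3) for k in ('time','tool_pos','tool_rot','contact_force','torque')})
H=hsv(p);h,S,V=[H[...,i].astype(int) for i in range(3)]
c=np.array([.527,.1673]);y=np.array([-.019,1]);gc=c+.088*np.array([1,.019])
v,u=np.indices(d.shape);q=[]
for b,a in np.argwhere(((h<8)|(h>172))&(S>110)&(V>90)):
    w=ray(a,b,m,.061,T)[:2]
    if np.hypot(*(w-gc))<.036:q.append(w)
q=np.array(q);U,sv,Vt=np.linalg.svd(q-q.mean(0));dr=Vt[0]*np.sign(Vt[0]@(q.mean(0)-gc))
print(len(q),q.mean(0)-gc,dr,'needle',np.radians(91.1)-np.arctan2(dr[1],dr[0]),sv)
E
python3 n.py
```

```text
{'time': np.float64(15.35), 'tool_pos': array([0.528, 0.167, 0.239]), 'tool_rot': array([3.140e+00, 1.000e-03, 2.078e+00]), 'contact_force': array([-1.463, -0.245,  6.652]), 'torque': array([-0.203,  0.295,  0.048])}
5 [-0.01180935  0.00556493] [-0.91711272  0.39862796] needle -1.1415773885436653 [0.02028365 0.00024625]
```

>>> play_rows:
  rows:
    - [0,-0.005,0,0,0,0.05,0.2]
    - [0,-0.009,0,0,0,0.1,0.2]
    - [0.001,-0.013,0,0,0,0.15,0.2]
    - [0.002,-0.018,0,0,0,0.2,0.2]
    - [0.003,-0.022,0,0,0,0.25,0.2]
    - [0.004,-0.027,0,0,0,0.3,0.2]
    - [0.004,-0.027,0,0,0,0.3,0.2]

```text
time: 16.1
tool_pos: [0.5279, 0.1665, 0.2391]
tool_rot: [3.14, 0.0, 1.778]
contact_force: [-0.7, -0.2, 5.6]
opening: 0.0296
grip_force: 30.0
```

```bash
sed -i 's/(S>110)&(V>90)/(S>70)\&(V>70)/' n.py; python3 n.py; python3 c.py w6; python3 - <<'E'
from h import *
p=np.load('w6.npz')['p'];cv2.imwrite('pics/w6f.png',p[:,:,::-1])
E
```

```text
{'time': np.float64(16.1), 'tool_pos': array([0.528, 0.167, 0.239]), 'tool_rot': array([3.14 , 0.   , 1.778]), 'contact_force': array([-0.715, -0.195,  5.558]), 'torque': array([-0.227,  0.208,  0.04 ])}
63 [-0.01070727  0.0097638 ] [-0.74715975  0.6646445 ] needle -0.8245797863401194 [0.09176854 0.00535504]
16.15 [0.52788237 0.16657207 0.23908038] [3.13966318e+00 2.32951648e-04 1.77951836e+00] [-0.7602213  -0.56861675  5.75158873]
```

View pics/w6f.png

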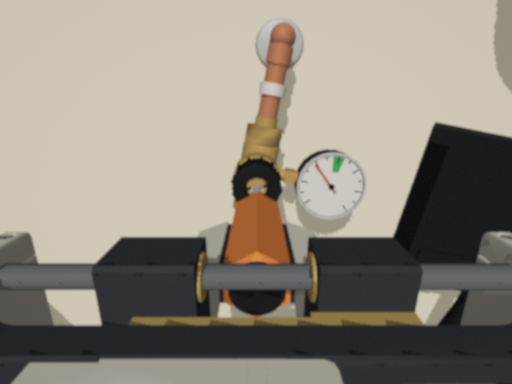

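>>> play_rows:
  rows:
    - [0,-0.005,0,0,0,0.05,0.2]
    - [0,-0.009,0,0,0,0.1,0.2]
    - [0.001,-0.013,0,0,0,0.15,0.2]
    - [0.002,-0.018,0,0,0,0.2,0.2]
    - [0.003,-0.022,0,0,0,0.25,0.2]
    - [0.004,-0.027,0,0,0,0.3,0.2]
    - [0.005,-0.031,0,0,0,0.35,0.2]
    - [0.007,-0.035,0,0,0,0.4,0.2]
    - [0.009,-0.039,0,0,0,0.45,0.2]
    - [0.011,-0.043,0,0,0,0.5,0.2]
    - [0.011,-0.043,0,0,0,0.5,0.2]

```text
time: 17.3
tool_pos: [0.5274, 0.1665, 0.2391]
tool_rot: [3.14, -0.001, 1.278]
contact_force: [-0.9, -1.6, 5.8]
opening: 0.0297
grip_force: 30.0
```

```bash
cat > n.py <<'E'
from h import *
st=robot.observe();p,d,m=snap('wrist');T=wristT(st,m);print({k:np.round(st[k],3) for k in ('time','tool_pos','tool_rot','contact_force','torque')})
H=hsv(p);h,S,V=[H[...,i].astype(int) for i in range(3)]
c=np.array([.527,.1673]);gc=c+.088*np.array([1,.019])
def W(mk):
    q=np.array([ray(a,b,m,.060,T)[:2] for b,a in np.argwhere(mk)]);return q[np.hypot(*(q-gc).T)<.035]
q=W(((h<8)|(h>172))&(S>100)&(V>90));g=W((h>45)&(h<85)&(S>120));k=W((V<60)); k=k[np.hypot(*(k-gc).T)<.008]
hub=k.mean(0);U,sv,Vt=np.linalg.svd(q-q.mean(0));dr=Vt[0]*np.sign(Vt[0]@(q.mean(0)-hub))
a=lambda w:np.arctan2(w[1],w[0])
print(len(q),len(g),len(k),'hub',hub-gc,'green ang',a(g.mean(0)-hub),'needle by pca',a(g.mean(0)-hub)-a(dr),'by mean',a(g.mean(0)-hub)-a(q.mean(0)-hub))
E
python3 n.py
```

```text
{'time': np.float64(17.3), 'tool_pos': array([0.527, 0.167, 0.239]), 'tool_rot': array([ 3.140e+00, -1.000e-03,  1.278e+00]), 'contact_force': array([-0.855, -1.634,  5.821]), 'torque': array([-0.281,  0.249,  0.061])}
33 87 7 hub [0.00066921 0.00033952] green ang 1.602531786981762 needle by pca -0.32167546306293127 by mean -0.33903524556131037
```

>>> play_rows:
  rows:
    - [0,-0.005,0,0,0,0.05,0.2]
    - [0,-0.009,0,0,0,0.1,0.2]
    - [0.001,-0.013,0,0,0,0.15,0.2]
    - [0.002,-0.018,0,0,0,0.2,0.2]
    - [0.003,-0.022,0,0,0,0.25,0.2]
    - [0.004,-0.027,0,0,0,0.3,0.2]
    - [0.004,-0.029,0,0,0,0.33,0.2]
    - [0.004,-0.029,0,0,0,0.33,0.2]
    - [0.004,-0.029,0,0,0,0.33,0.2]

```text
time: 18.25
tool_pos: [0.5272, 0.1666, 0.2391]
tool_rot: [3.14, -0.001, 0.95]
contact_force: [-0.6, -0.7, 6.2]
opening: 0.0299
grip_force: 30.0
```

```bash
python3 n.py
```

```text
{'time': np.float64(18.25), 'tool_pos': array([0.527, 0.167, 0.239]), 'tool_rot': array([ 3.14e+00, -1.00e-03,  9.50e-01]), 'contact_force': array([-0.607, -0.691,  6.205]), 'torque': array([-0.323,  0.314,  0.016])}
20 27 8 hub [ 0.00053835 -0.00019147] green ang 1.5714486419187519 needle by pca -0.03665605695781782 by mean -0.046204471162875294
```

>>> play_rows:
  rows:
    - [0,0,0,0,0,0,0.2]
    - [0,0,0,0,0,0,0.2]
    - [0,0,0,0,0,-0.04,0.2]
    - [0,0,-0.2,0,0,-0.04,0.2]
    - [0,0,-0.5,0,0,-0.04,0.2]
    - [0,0,-1,0,0,-0.04,0.2]
    - [0,0,-2,0,0,-0.04,0.2]
    - [0,0,-4,0,0,-0.04,0.2]
    - [0,0,-6,0,0,-0.04,0.2]
    - [0,0,-8.5,0,0,-0.04,0.2]
    - [0,0,-8.5,0,0,-0.04,0.2]
    - [0,0,-8.5,0,0,-0.04,0.2]

```text
time: 19.5
tool_pos: [0.5267, 0.1668, 0.3235]
tool_rot: [3.141, -0.001, 0.99]
contact_force: [-0.9, -0.8, -1.1]
opening: 0.03
grip_force: 30.0
```

```bash
python3 n.py; python3 - <<'E'
from h import *
st=robot.observe();yaw=st['tool_rot'][2];print(yaw)
R=Ro.from_euler('xyz',st['tool_rot']).as_matrix()
for t in [(.5143,-.2569)]:
    print(R.T@(np.array([*t,.324])-st['tool_pos'])*100, 'wz to 1.388:',-(1.388-yaw))
E
```

```text
{'time': np.float64(19.5), 'tool_pos': array([0.527, 0.167, 0.323]), 'tool_rot': array([ 3.141e+00, -1.000e-03,  9.900e-01]), 'contact_force': array([-0.939, -0.794, -1.086]), 'torque': array([-0.056,  0.074,  0.041])}
1 4 1 hub [ 0.00035425 -0.00027415] green ang 1.5504447132931032 needle by pca 4.6920373668828965 by mean -0.05335557462410012
0.9896651018945319
[-36.06531432  22.24442403  -0.14103818] wz to 1.388: -0.39833489810546796
```

>>> play_rows:
  rows:
    - [-3,1.86,0,0,0,0,0.2]
    - [-6,3.7,0,0,0,-0.05,0.2]
    - [-9,5.57,0,0,0,-0.1,0.2]
    - [-12.5,7.74,0,0,0,-0.15,0.2]
    - [-16,9.9,0,0,0,-0.2,0.2]
    - [-19.5,12.07,0,0,0,-0.25,0.2]
    - [-23,14.24,0,0,0,-0.3,0.2]
    - [-26.5,16.4,0,0,0,-0.35,0.2]
    - [-30,18.57,0,0,0,-0.4,0.2]
    - [-33,20.43,0,0,0,-0.4,0.2]
    - [-35,21.67,0,0,0,-0.4,0.2]
    - [-35.99,22.28,0,0,0,-0.4,0.2]
    - [-35.99,22.28,0,0,0,-0.4,0.2]
    - [-35.99,22.28,0,0,0,-0.4,0.2]
    - [-35.99,22.28,0,0,0,-0.4,0.2]
    - [-35.99,22.28,0,0,0,-0.4,0.2]

```text
time: 21.15
tool_pos: [0.5157, -0.2552, 0.3234]
tool_rot: [3.141, -0.0, 1.391]
contact_force: [0.6, -0.7, -1.0]
opening: 0.0297
grip_force: 30.0
```

```bash
python3 - <<'E'
from h import *
m=optics.camera_model('wrist')
for n in ('w3','w7'):
    if n=='w7':
        st=robot.observe();p,d,_=snap('wrist');np.savez('w7.npz',p=p,d=d,T=wristT(st,m));print(st['tool_pos'],st['tool_rot'])
    f=np.load(n+'.npz');p,d,T=f['p'],f['d'],f['T'];P=pts(d,m,T)
    q=P[(abs(P[...,2]-.078)<.004)]
    # hole: pixels within the block rect whose depth is lower
    hx=np.array([.5143,-.2569]); w=np.array([[ray(u,v,m,.078,T)[:2] for u in range(230,290)] for v in range(120,215)])
    low=(P[120:215,230:290,2]<.07)&(np.hypot(*(w-hx).transpose(2,0,1))<.018)
    print(n,low.sum(),'hole',w[low].mean(0),(w[low].max(0)+w[low].min(0))/2,np.ptp(w[low],axis=0))
E
```

```text
w3 191 hole [ 0.51493516 -0.25486918] [ 0.51485131 -0.25492295] [0.01908605 0.0180294 ]
[ 0.51565039 -0.25516039  0.32342887] [ 3.14133921e+00 -2.27302128e-04  1.39143991e+00]
w7 163 hole [ 0.51487957 -0.25471378] [ 0.51489291 -0.25471223] [0.01970792 0.01864281]
```

>>> play_rows:
  rows:
    - [-0.07,-0.05,3,0,0,0,0.2]
    - [-0.07,-0.05,7,0,0,0,0.2]
    - [-0.07,-0.05,10,0,0,0,0.2]
    - [-0.07,-0.05,11.5,0,0,0,0.2]
    - [-0.07,-0.05,12.5,0,0,0,0.2]
    - [-0.07,-0.05,13.5,0,0,0,0.2]
    - [-0.07,-0.05,14.5,0,0,0,0.2]
    - [-0.07,-0.05,15.5,0,0,0,0.2]
    - [-0.07,-0.05,16.5,0,0,0,0.2]
    - [-0.07,-0.05,17.2,0,0,0,0.2]
    - [-0.07,-0.05,17.2,0,0,0,0.2]

```text
time: 22.3
tool_pos: [0.5143, -0.2567, 0.15]
tool_rot: [-3.14, -0.001, 1.39]
contact_force: [0.2, -0.4, -1.8]
opening: 0.0299
grip_force: 30.0
```

>>> play_rows:
  rows:
    - [0,0,0.6,0,0,0,0.2]
    - [0,0,1.2,0,0,0,0.2]
    - [0,0,1.6,0,0,0,0.2]
    - [0,0,1.7,0,0,0,0.2]
    - [0,0,1.7,0,0,0,0.2]

```text
time: 22.8
tool_pos: [0.5148, -0.257, 0.1341]
tool_rot: [-3.141, -0.0, 1.39]
contact_force: [0.8, -0.5, -1.3]
opening: 0.0296
grip_force: 30.0
```

>>> play_rows:
  rows:
    - [0,0,0.1,0,0,0,0.2]
    - [0,0,0.15,0,0,0,0.2]
    - [0,0,0.18,0,0,0,0.2]
    - [0,0,0.18,0,0,0,0.2]

```text
time: 23.2
tool_pos: [0.5148, -0.257, 0.1325]
tool_rot: [3.141, -0.0, 1.39]
contact_force: [0.2, 0.4, -0.9]
opening: 0.0297
grip_force: 30.0
```

>>> play_rows:
  rows:
    - [0,0,0.03,0,0,0,0.2]
    - [0,0,0.06,0,0,0,0.2]
    - [0,0,0.06,0,0,0,0.2]

```text
time: 23.5
tool_pos: [0.5148, -0.257, 0.1322]
tool_rot: [3.141, 0.0, 1.39]
contact_force: [-0.7, 0.4, 3.1]
opening: 0.0298
grip_force: 30.0
```

Shoulder is down. Release, retreat upward, then look.

>>> play_rows:
  rows:
    - [0,0,0,0,0,0,0.4]
    - [0,0,0,0,0,0,0.75]
    - [0,0,0,0,0,0,0.75]
    - [0,0,0,0,0,0,0.75]
    - [0,0,0,0,0,0,0.75]
    - [0,0,-1,0,0,0,0.75]
    - [0,0,-3,0,0,0,0.75]
    - [0,0,-6,0,0,0,0.75]
    - [0,0,-10,0,0,0,0.75]
    - [0,0,-14,0,0,0,0.75]
    - [-3,0,-14,0,0,0,0.75]
    - [-6,0,-14,0,0,0,0.75]
    - [-8,0,-14,0,0,0,0.75]
    - [-8,0,-14,0,0,0,0.75]
    - [-8,0,-14,0,0,0,0.75]

```text
time: 25.0
tool_pos: [0.5002, -0.3356, 0.2716]
tool_rot: [-3.141, -0.001, 1.389]
contact_force: [0.1, 0.4, 0.1]
opening: 0.0688
grip_force: 0.0
```

```bash
python3 - <<'E'
from h import *
st=robot.observe();p,d,m=snap('wrist');T=wristT(st,m);P=pts(d,m,T);print(st['time'],st['tool_pos'],st['opening'])
k=(np.hypot(P[...,0]-.515,P[...,1]+.256)<.03)&(P[...,2]>.15)&(P[...,2]<.2);q=P[k];print(k.sum(),np.median(q,0),(q.max(0)+q.min(0))/2,q[:,2].max())
p2,d2,m2=snap('scene');c=p2[100:300,180:380,::-1]
cv2.imwrite('pics/end.png',np.hstack([cv2.resize(c,(440,440),interpolation=cv2.INTER_CUBIC),cv2.resize(p[0:280,120:380,::-1],(360,440))]))
# needle from scene
H=hsv(p2);h,S,V=[H[...,i].astype(int) for i in range(3)]
g0=np.array([.615,.169])
def W(mk):
    q=np.array([ray(a,b,m2,.060)[:2] for b,a in np.argwhere(mk)]);return q[np.hypot(*(q-g0).T)<.036]-g0
print('needle',W(((h<8)|(h>172))&(S>70)).mean(0),'green',W((h>45)&(h<85)&(S>80)).mean(0))
E
```

```text
25.0 [ 0.50023115 -0.33559323  0.27155131] 0.06883280548270325
1197 [ 0.51490616 -0.25534868  0.16639933] [ 0.51480791 -0.25559351  0.16445673] 0.16895540917550356
needle [0.00128855 0.00782335] green [nan nan]<stdin>:11: RuntimeWarning: Mean of empty slice.
  ret = um.true_divide(
```

View pics/end.png

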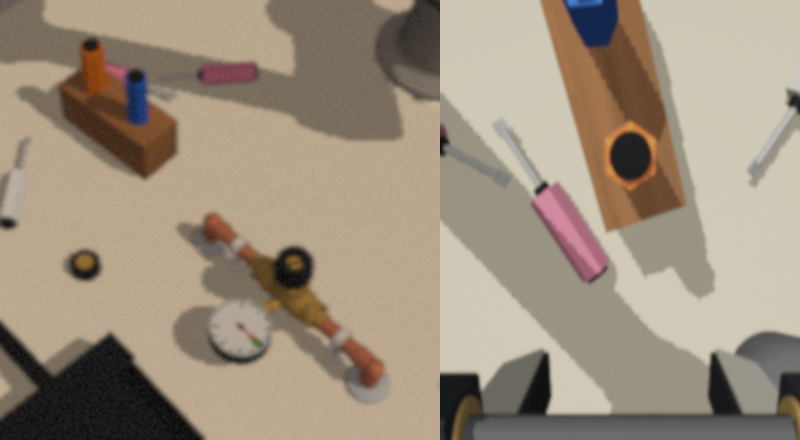

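The picture shows the orange driver standing upright in its hole at (92,65), and the gauge needle pointing onto the green band at (255,340). The blue driver and the cap are unmoved. The pink and white look-alikes had toppled by themselves before I reached them. Handing in.

```bash
python3 -c "
from cell import robot
print(robot.hand_in())"
```

```text
the job is handed in; nothing more can be done
None
```

The job is handed in: the gauge needle last read about 0.04 rad short of the middle of the green band, the orange driver stands back in its block, the arm is clear, and the run took about 25 s of the 67 s. No verdict came back.

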